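Close the air filter with its bayonet cap

TASK

Close the compressor's air filter: take the red cap by its black bar handle, lower it gently into the housing with its two pins through the gaps in the blue collar, and twist it clockwise (seen from above) until the ramps have drawn it down firmly tight on its spring seat. Feel for it and do not force it past that; then let go, and leave the other things on the table where they are.

Things in the scene. Friction and masses are not known exactly. Their poses are not given: they have to be found in the camera images.
- housing: Grey filter housing, fixed to the table: a 112 x 112 x 8 mm foot and an upright open barrel of 80 mm diameter with a blue collar on top, 66 mm high in all. Origin: centre of its underside, on the barrel's axis; z up. The collar's two gaps lie along its +x and -x (white dashes on the blue rim show them); a short brass air nipple sticks out at +x, 30 mm up.
- collar: Bayonet collar of the housing (same origin and axes): blue rim of 86 mm outer diameter with two grey inward lugs round a 48 mm opening. Under each lug a ramp starts at the gap's clockwise edge, 5 mm below the rim, and falls 0.12 mm per degree of clockwise turn, for 90 degrees, to a stop. Walls block anticlockwise turning beyond about 10 degrees. Over 40 N between cap and collar damages it.
- housing_rim (a point): Point on the housing's axis at the top of the collar, 66 mm above the table; axes as the housing's.
- housing_gap (a point): Middle of the +x gap between the lugs, at rim height, 28.5 mm from the axis; the other gap lies opposite. Each is 34 degrees wide: pins pass when the cap's x lies along the housing's x within about 9 degrees, either way round. A cap whose origin stops only about 9 mm below the rim has its pins standing on the lugs.
- housing_throat (a point): Point on the axis 23 mm below the rim, near the sprung seat (black rubber disc, 32 mm across) on which the cap's underside comes to rest, 20 to 25.5 mm below the rim: it differs each time with wear, is springy (about 11 N per mm), and yields about 8 mm. So the ramps bite after anything from about 19 to 62 degrees of clockwise turn; till then the cap turns freely.
- cap: Loose red cap, 0.2 to 0.33 kg, standing on the table on its spigot. Origin: centre of the spigot's underside; z up; x along the bar handle. Steel spigot of 45 mm diameter, 30 mm long, its foot tapered to 37 mm over 6 mm; two brass pins along +x and -x; red flange; black bar on top. It looks and fits the same after a half turn.
- cap_pin (a point): Outer end of the cap's +x brass pin, 30.5 mm from the axis and 12 mm above the cap's origin; the pins are 6 mm thick. Once the ramps bite they draw the cap down 0.12 mm per degree and the hand must go down with it; a hand that keeps its height feels a downward pull (1 to 3 N within 3 degrees).
- cap_flange (a point): Centre of the top of the cap's red flange (72 mm diameter, 8 mm thick), 38 mm above the cap's origin. Clamping force grows about 1.3 N per degree past the bite: right is about 14 degrees past it (9 to 20 will do), when turning on takes about 0.3 N m (0.2 to 0.4). A tight cap stays put when let go; the flange never reaches the rim.
- cap_handle (a point): Point on the cap's axis 54 mm above the cap's origin, in the middle of its bar handle: black upright bar 62 mm long (along the cap's x), 14 mm thick (along y), from 38 to 69 mm above the cap's origin, the flat faces meant for gripping from above.
- tape_roll: Roll of black tape, 58 mm across, 19 mm high, lying flat; origin at the centre of its underside. Leave alone.
- sanding_block: Wooden sanding block, 40 x 68 x 28 mm; origin at the centre of its underside. Leave alone.
- pliers: Blue-handled pliers lying flat, 68 x 170 x 12 mm; origin at the centre of the underside. Leave alone.

How it is judged:
By the outcome, as a careful person would: the job done as asked, in the order asked, and still so for the second after the job is handed in, with the robot touching nothing.
It also fails if it takes over 58 s, if anything falls off the work surface, if the arm or the gripper's body presses on something with over 40 N, if the wrist force passes 120 N, or if a joint passes its speed limit or range.

ROBOT

A 6-joint arm with a two-finger parallel gripper is mounted at the origin on a cart in front of the work surface, level with it; the furniture and walls round the work are solid. World frame = base frame: x ahead of the robot, y to its left, z up, the work surface at z = 0. Lengths are in m, angles in rad, forces in N, time in s.
With the tool pointing down it reaches from about 0.3 to 0.85 m from the base axis. Payload 4.2 kg.
Tool frame: the origin (TCP) lies midway between the tips of the shut fingers; the grasp point (between the pads) lies 19 mm behind it (ctrl.pinch_z is the distance from the TCP to the grasp point, in m); z points along the fingers, y is the line along which they close (so a half turn about z gives the same grasp; the last joint's range is limited). The gripper opens to 91 mm and grips with 3 to 60 N. Pads are 32 mm wide; open, the fingers measure 118 mm over their backs; the gripper's body (76 mm by 178 mm) begins 60 mm behind the grasp point.
Start: joints at [1.151, 0.32, 1.565, -0, 1.257, -0.02], TCP at [0.224, 0.53, 0.214] pointing down, gripper open.
Joint ranges: [-3.11, 3.11], [-0.84, 2.01], [0.21, 2.61], [-1.34, 4.49], [0.05, 2.63], [-2.56, 2.56]. Speed limits (rad/s): [2.57, 2.57, 3.14, 3.14, 3.14, 3.14].

INTERFACE

Orientations are given as [roll, pitch, yaw] about the fixed x, y, z axes, in that order (R = Rz(yaw) Ry(pitch) Rx(roll)).
In Python, from workcell import ctrl gives the robot as it stands.
- The arm moves only by the shell command python3 -m pendant 'ROWS' [OPENING]. ROWS is JSON, a list of rows, each a list of 4 numbers: the shift along the tool's x, y, z in cm, then the turn about the tool's z in rad. In form: [[tx, ty, tz, roll], ...]. A call has 1 to 20 rows; each row shifts and turns the commanded pose from where the row before left it, along the tool's axes as they then stand; what a row does not reach is not made up. A row lasts 1/10 s, in which the tool goes at most 50 mm and 8.59 degrees, less where a joint would pass 70% of its speed; a pose out of reach is approached as far as the arm can. A call is refused whole if a number of a shift passes 5 or a number of a turn 0.15, either way. A call with a gripper value outside its range is refused whole. OPENING is the closure, from 0 (fully open) to 1 (shut), set as the call begins (- or left out, the last holds). The fingers move at their own pace and stop on an object; the grip force is fixed at half the most. Time passes only in rows, so rows that do not move let the fingers close. It gives the time, the measured TCP pose, the force, the opening and the grip force at its end, in the units of the state.
- ctrl.sense(): the state, without advancing time (a new reading comes with each control period).
- ctrl.camera(name): name is "scene" or "top" or "wrist"; returns a dict with "pixels" (400x640x3 uint8, blue, green, red), "vfov" (degrees; the focal length in pixels is half the picture's height over the tangent of half this angle, whatever the lens; pixels are square), "cx", "cy" (the principal point, pixels), "D" ([k1, k2, p1, p2, k3] as OpenCV has them; the pictures are not rectified), "rvec" (rotation vector, rad) and "tvec" (3), from world to camera coordinates, as OpenCV has them. Camera axes: x right, y down, z forward; pixel columns grow to the right and rows downward; lengths in m; the calibration is good to about 2 mm. A picture is of the moment at which its call begins. There is no depth.
- ctrl.close_job(): hands the job in; it is judged then, once.
The state is a dict: "t": time; "joint_pos": joint angles; "dq": joint speeds; "joint_efforts": joint torques, N m; "position": TCP position; "ee_rot": TCP orientation; "force": force on the tool from outside, world axes, zero at the start; "torque": the same for the moment, N m; "finger_gap": finger opening in m; "gripper_force": force on a finger pad.
Only numpy, scipy, OpenCV 4.12 (cv2) and the standard library are available. Lean on these libraries where they do the work, as an engineer would, in place of code of your own. Each camera call takes 0.05 s, during which the arm holds its last target. There are 200 camera calls.

## Working session

There is one attempt and no reset: what is moved stays moved. The work goes in short steps, Python scripts to look and compute and a shell command to move; the robot and the scene stay as the last step left them, time stands still between calls to the robot, and variables do not carry over. Pictures are saved under pics/ and viewed, at most 10 in all, crops included, and the job is handed in when it is done.

```bash
mkdir -p pics; python3 - <<'E'
from workcell import ctrl
import cv2
for n in("scene","top"):
    c=ctrl.camera(n); cv2.imwrite(f"pics/{n}0.png",c["pixels"]); print(n,{k:v for k,v in c.items() if k!="pixels"})
s=ctrl.sense();print(s)
E
```

```text
scene {'vfov': 48.74418596235647, 'cx': 319.51435311826924, 'cy': 202.67077362109708, 'D': array([-0.08240768,  0.        ,  0.        ,  0.        ,  0.        ]), 'rvec': array([ 2.29798695, -0.94167112,  0.3645216 ]), 'tvec': array([-0.50669696,  0.31056143,  0.82040474])}
top {'vfov': 52.97069784782558, 'cx': 317.0955536621276, 'cy': 199.20191683065423, 'D': array([-0.07518595,  0.        ,  0.        ,  0.        ,  0.        ]), 'rvec': array([ 2.0438134 , -2.18248348,  0.21984242]), 'tvec': array([-0.06569588,  0.6137896 ,  0.96633223])}
{'t': 0.1, 'joint_pos': array([ 1.15102007e+00,  3.20267049e-01,  1.56554093e+00,  1.17049862e-05,
        1.25739873e+00, -2.00149271e-02]), 'dq': array([-8.75421183e-05, -1.40407721e-04, -4.51728758e-03, -6.74024679e-04,
        1.59337148e-03,  2.34850165e-04]), 'joint_efforts': array([-7.03416135e-04, -4.13328910e+01, -2.32510597e+01,  7.27983378e-02,
        4.22100176e-02, -5.47988475e-05]), 'position': array([0.22361224, 0.52925713, 0.21318816]), 'ee_rot': array([-3.13997914e+00, -4.34298558e-05,  2.74182767e+00]), 'force': array([-0.58024652,  0.37914893, -0.33889698]), 'torque': array([ 0.0128715 , -0.01420094, -0.04660782]), 'gripper_force': 0.0, 'finger_gap': 0.09122633655686739}
```

View pics/top0.png

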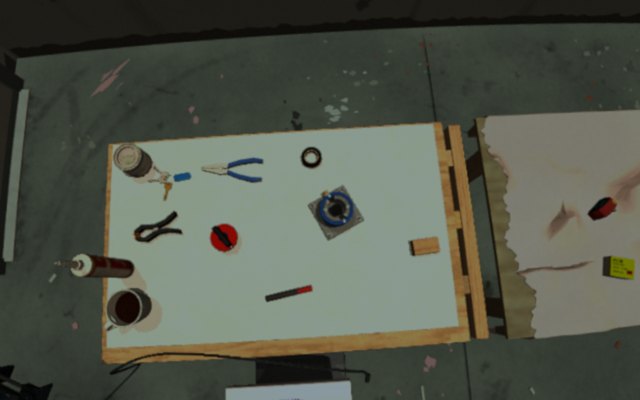

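View pics/scene0.png

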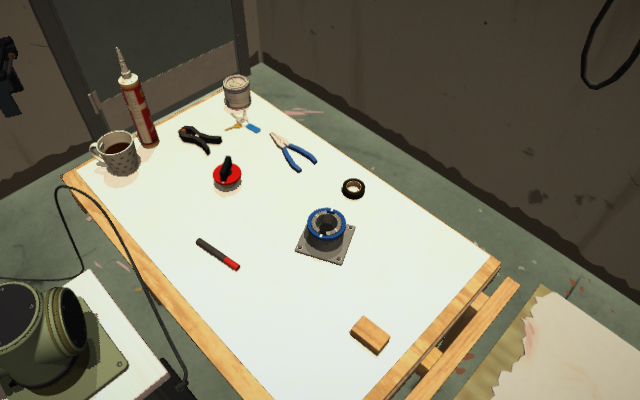

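The top view shows the cap at (224,237) and the collar at (337,209), with a brass nipple near (324,193). In the scene view the cap is at (227,175) and the collar at (327,225).

```bash
cat > h.py <<'E'
import numpy as np,cv2
from workcell import ctrl
def K(c):
    f=c["pixels"].shape[0]/2/np.tan(np.radians(c["vfov"]/2)); return np.array([[f,0,c["cx"]],[0,f,c["cy"]],[0,0,1.]])
def ray(c,uv,z):
    n=cv2.undistortPoints(np.array([[uv]],float),K(c),c["D"])[0,0]
    R=cv2.Rodrigues(c["rvec"])[0]; o=-R.T@c["tvec"]; d=R.T@np.array([*n,1]); return o+d*(z-o[2])/d[2]
def proj(c,P): return cv2.projectPoints(np.array(P,float).reshape(-1,3),c["rvec"],c["tvec"],K(c),c["D"])[0][:,0]
E
python3 - <<'E'
from h import *
P={}
for n,a,b in(("top",(224,237),(337,209)),("scene",(227,175),(327,225))):
    c=ctrl.camera(n); im=c["pixels"]; hsv=cv2.cvtColor(im,cv2.COLOR_BGR2HSV)
    for nm,p,z,lo in(("cap",a,.036,"r"),("collar",b,.062,"b")):
        h,s,v=[hsv[...,i].astype(int) for i in range(3)]
        m=(s>120)&(v>50)&(((h<8)|(h>172)) if lo=="r" else ((h>95)&(h<130)))
        w=np.zeros_like(m); w[p[1]-28:p[1]+28,p[0]-28:p[0]+28]=1; m&=w
        hull=cv2.convexHull(np.argwhere(m)[:,::-1].astype(np.int32)); e=cv2.fitEllipse(hull)
        print(n,nm,e,ray(c,e[0],z))
t=ctrl.camera("top")["pixels"];s=ctrl.camera("scene")["pixels"]
cr=[cv2.resize(i[y-25:y+25,x-35:x+35],(400,286),interpolation=cv2.INTER_CUBIC) for i,x,y in((t,224,237),(t,337,209),(s,227,175),(s,327,225))]
cv2.imwrite("pics/c1.png",np.vstack([np.hstack(cr[:2]),np.hstack(cr[2:])]))
E
```

```text
top cap ((223.48255920410156, 237.03858947753906), (26.302413940429688, 26.983766555786133), 43.783851623535156) [0.52966266 0.14314064 0.036     ]
top collar ((336.0476989746094, 208.1434326171875), (32.329776763916016, 33.150020599365234), 93.14117431640625) [ 0.58188992 -0.15260007  0.062     ]
scene cap ((226.58607482910156, 173.7349395751953), (21.842823028564453, 28.007366180419922), 80.33238983154297) [0.52742251 0.1405714  0.036     ]
scene collar ((326.1116027832031, 223.7054443359375), (31.52650260925293, 38.294044494628906), 94.53538513183594) [ 0.58016943 -0.15510117  0.062     ]
```

View pics/c1.png

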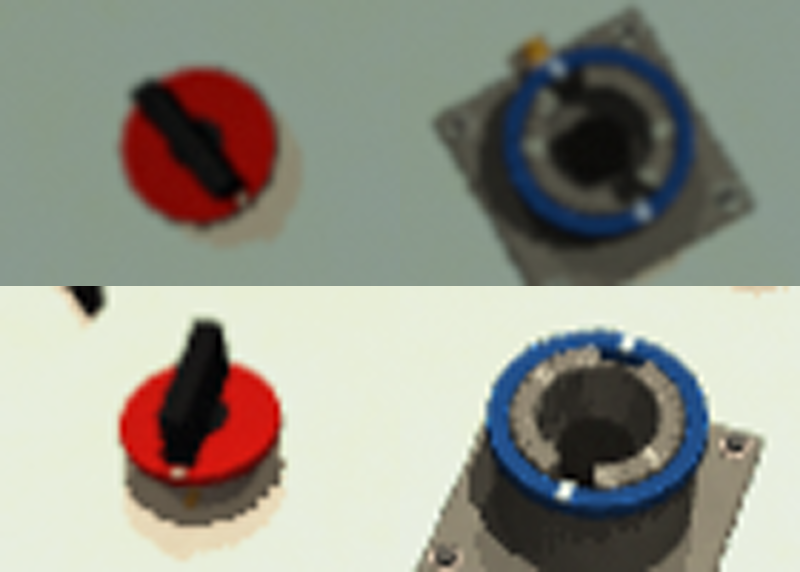

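Top-right crop: the white dashes on the collar are at about (557,68) and (643,211). Top-left crop: the cap bar runs from (147,95) to (230,190), with a white flange mark at (240,200).

```bash
python3 - <<'E'
from h import *
c=ctrl.camera("top")
f=lambda p,x0,y0,ox:(x0+(p[0]-ox)/5.714,y0+p[1]/5.714)
a=ray(c,f((557,68),302,184,400),.066);b=ray(c,f((643,211),302,184,400),.066)
print("collar",(a+b)/2,np.degrees(np.arctan2(*(a-b)[1::-1])))
a=ray(c,f((147,95),189,212,0),.069);b=ray(c,f((228,190),189,212,0),.069);m=ray(c,f((240,200),189,212,0),.038);q=ray(c,(223.48,237.04),.038)
print("cap",(a+b)/2,np.degrees(np.arctan2(*(a-b)[1::-1])),np.degrees(np.arctan2(*(q-m)[1::-1])))
s=ctrl.sense();R=cv2.Rodrigues(np.zeros(3))[0]
from scipy.spatial.transform import Rotation as Ro
R=Ro.from_euler("xyz",s["ee_rot"]).as_matrix();print(R.round(3))
print("to 0.15 above cap (cm, tool):",100*R.T@(np.array([.528,.142,.20])-s["position"]))
w=ctrl.camera("wrist");Rc=cv2.Rodrigues(w["rvec"])[0];print("cam pos",-Rc.T@w["tvec"],Rc)
E
```

```text
collar [ 0.58051401 -0.15464922  0.066     ] 26.440818886625735
cap [0.52609888 0.1398073  0.069     ] 38.43437348287694 35.10415646899893
[[-0.921  0.389 -0.   ]
 [ 0.389  0.921 -0.   ]
 [-0.    -0.    -1.   ]]
to 0.15 above cap (cm, tool): [-43.10772747 -23.86067644   1.38584525]
cam pos [0.15880364 0.55700402 0.38413358] [[ 3.88561015e-01  9.21422928e-01 -3.54620342e-04]
 [ 8.93380147e-01 -3.76641185e-01  2.44976184e-01]
 [ 2.25593108e-01 -9.55050057e-02 -9.69529032e-01]]
```

```bash
python3 -m pendant '[[-2.6,-3.2,-0.4,0],[-2.6,-3.2,-0.4,0],[-2.6,-3.2,-0.4,0],[-2.6,-3.2,-0.4,0],[-2.6,-3.2,-0.4,0],[-2.6,-3.2,-0.4,0],[-2.6,-3.2,-0.4,0],[0,0,0,-0.149],[0,0,0,-0.149],[0,0,0,-0.149],[0,0,0,-0.149],[0,0,0,-0.149],[0,0,0,-0.149],[0,0,0,-0.149],[-1.95,-3.7,1,0],[-1.95,-3.7,1,0],[-1.95,-3.7,1,0],[-1.95,-3.7,1,0],[-1.95,-3.7,1,0],[-1.95,-3.7,1,0]]' 0
python3 -m pendant '[[0,0,0,0],[0,0,0,0]]'
python3 - <<'E'
from h import *
print(ctrl.sense()["ee_rot"],ctrl.sense()["joint_pos"])
cv2.imwrite("pics/w1.png",ctrl.camera("wrist")["pixels"])
E
```

```text
t: 2.4
position: [0.5325, 0.1441, 0.1816]
ee_rot: [3.141, 0.0, -2.499]
force: [0.1, -0.8, -0.7]
finger_gap: 0.091
gripper_force: 0.0
t: 2.6
position: [0.5309, 0.1446, 0.1813]
ee_rot: [3.14, -0.002, -2.5]
force: [0.1, -0.0, 0.7]
finger_gap: 0.091
gripper_force: 0.0
[ 3.14038140e+00 -1.61872380e-03 -2.49985939e+00] [ 2.44777931e-01  3.04911338e-01  1.67200567e+00  5.34296122e-04
  1.16663683e+00 -1.96796127e+00]
```

View pics/w1.png

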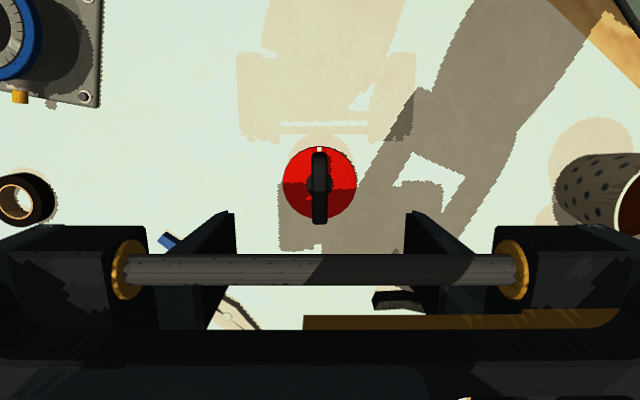

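Wrist view: red flange centred near (320,183), bar from (319,152) to (319,224), white mark at (319,149), so the bar is nearly aligned with the tool's x.

```bash
python3 - <<'E'
from h import *
from scipy.spatial.transform import Rotation as Ro
c=ctrl.camera("wrist");im=c["pixels"];hsv=cv2.cvtColor(im,cv2.COLOR_BGR2HSV)
h,s,v=[hsv[...,i].astype(int) for i in range(3)]
m=(s>150)&(v>60)&((h<8)|(h>172)); m[:140]=0;m[225:]=0;m[:,:270]=0;m[:,370:]=0
hull=cv2.convexHull(np.argwhere(m)[:,::-1].astype(np.int32));e=cv2.fitEllipse(hull);q=ray(c,e[0],.036)
d=(v<60);d[:152]=0;d[222:]=0;d[:,:305]=0;d[:,335:]=0
pts=np.array([[d[r].nonzero()[0].mean(),r] for r in range(156,218)])
sel=np.r_[pts[:15],pts[-15:]];p=np.polyfit(sel[:,1],sel[:,0],1)
a=ray(c,(np.polyval(p,155),155),.069);b=ray(c,(np.polyval(p,220),220),.069)
print(e,q,"bar",a,b,(a+b)/2,"deg",np.degrees(np.arctan2(*(b-a)[1::-1])))
s=ctrl.sense();R=Ro.from_euler("xyz",s["ee_rot"]).as_matrix();print("tool x deg",np.degrees(s["ee_rot"][2]))
print(100*R.T@(np.array([*q[:2],.15])-s["position"]),100*R.T@((a+b)/2-s["position"]))
E
```

```text
((318.40411376953125, 182.27174377441406), (72.6231689453125, 73.64697265625), 75.09249114990234) [0.52767097 0.14370293 0.036     ] bar [0.50318181 0.12552843 0.069     ] [0.54936951 0.16017204 0.069     ] [0.52627566 0.14285024 0.069     ] deg 36.87215126714272
tool x deg -143.12269686454627
[0.30032384 0.00807734 3.22004306] [ 0.4617013   0.01930574 11.32007829]
```

```bash
python3 -m pendant '[[0.3,0,2,0],[0,0,3,0],[0,0,3,0],[0,0,2.5,0],[0,0,1.8,0],[0,0,0.8,0],[0,0,0.4,0],[0,0,0,0],[0,0,0,0]]' 0
python3 -m pendant '[[0,0,0,0]]' 0
```

```text
t: 3.6
position: [0.5293, 0.1436, 0.0481]
ee_rot: [-3.141, 0.002, -2.498]
force: [0.4, -0.6, 0.9]
finger_gap: 0.0911
gripper_force: 0.0
t: 3.7
position: [0.5293, 0.1435, 0.048]
ee_rot: [-3.141, 0.002, -2.498]
force: [0.9, 0.1, -0.3]
finger_gap: 0.0914
gripper_force: 0.0
```

```bash
python3 -m pendant '[[0.1,0,0.5,0],[0,0,0,0],[0,0,0,0]]' 0
python3 -m pendant '[[0,0,0,0],[0,0,0,0],[0,0,0,0],[0,0,0,0],[0,0,0,0],[0,0,0,0],[0,0,0,0],[0,0,0,0]]' 1
python3 -m pendant '[[0,0,-1,0],[0,0,-2,0],[0,0,-3,0],[0,0,-4,0],[0,0,-3,0],[0,0,-1,0],[0,0,0,0],[0,0,0,0],[0,0,0,0]]'
python3 - <<'E'
from h import *
from scipy.spatial.transform import Rotation as Ro
s=ctrl.sense();R=Ro.from_euler("xyz",s["ee_rot"]).as_matrix();print(s)
print(100*R.T@(np.array([.5805,-.1546,s["position"][2]])-s["position"]))
E
```

```text
t: 4.0
position: [0.5277, 0.1426, 0.0418]
ee_rot: [3.141, -0.0, -2.499]
force: [-0.2, 0.2, 0.6]
finger_gap: 0.0909
gripper_force: 0.0
t: 4.8
position: [0.5278, 0.1426, 0.042]
ee_rot: [3.142, 0.0, -2.498]
force: [-0.5, -0.4, 0.2]
finger_gap: 0.03
gripper_force: 0.0
t: 5.7
position: [0.5267, 0.1423, 0.1801]
ee_rot: [3.14, -0.003, -2.498]
force: [-0.7, -1.2, 0.6]
finger_gap: 0.0002
gripper_force: 0.0
{'t': 5.7, 'joint_pos': array([ 2.42843129e-01,  2.99608145e-01,  1.68289562e+00,  4.82039215e-05,
        1.16279933e+00, -1.97118473e+00]), 'dq': array([ 0.0012965 ,  0.00242361, -0.00415856,  0.00136069,  0.00191626,
        0.00072681]), 'joint_efforts': array([ 4.10225184e-03, -3.97331357e+01, -2.24629462e+01, -5.83019271e-02,
        6.35065790e-02,  9.71792792e-05]), 'position': array([0.52671785, 0.14234791, 0.18010983]), 'ee_rot': array([ 3.14010573, -0.00339976, -2.4983778 ]), 'force': array([-0.67272463, -1.15943785,  0.57528077]), 'torque': array([ 0.09627328,  0.03578292, -0.04450545]), 'gripper_force': 0.0, 'finger_gap': 0.0002210330963455195}
[ 1.35065000e+01 -2.69866671e+01  5.79180818e-03]
```

The fingers were still closing when I lifted, so I'll reopen, check the cap and grip again.

```bash
python3 -m pendant '[[0,0,0,0],[0,0,0,0],[0,0,0,0],[0,0,0,0],[0,0,0,0],[0,0,0,0],[0,0,0,0],[0,0,0,0],[0,0,0,0],[0,0,0,0],[0,0,0,0],[0,0,0,0],[0,0,0,0]]' 0
python3 - <<'E'
from h import *
c=ctrl.camera("wrist");im=c["pixels"];hsv=cv2.cvtColor(im,cv2.COLOR_BGR2HSV)
h,s,v=[hsv[...,i].astype(int) for i in range(3)]
m=(s>150)&(v>60)&((h<8)|(h>172)); m[:130]=0;m[230:]=0;m[:,:260]=0;m[:,380:]=0
e=cv2.fitEllipse(cv2.convexHull(np.argwhere(m)[:,::-1].astype(np.int32)));print(e,ray(c,e[0],.036))
cv2.imwrite("pics/w2.png",im[100:250,220:420])
E
```

```text
t: 7.0
position: [0.5279, 0.1426, 0.182]
ee_rot: [-3.142, 0.0, -2.498]
force: [0.1, 0.7, 0.0]
finger_gap: 0.0913
gripper_force: 0.0
((318.9049987792969, 185.50918579101562), (71.88928985595703, 73.4715805053711), 85.79092407226562) [0.52762984 0.14351875 0.036     ]
```

View pics/w2.png

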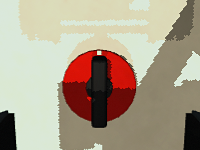

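The crop shows the cap unmoved at (319,185), with its bar still aligned with the tool. I'll descend and close for longer.

```bash
python3 -m pendant '[[0,0,2,0],[0,0,3,0],[0,0,3,0],[0,0,3,0],[0,0,2,0],[0,0,1,0],[0,0,0,0],[0,0,0,0],[0,0,0,0]]' 0
python3 -m pendant '[[0,0,0,0],[0,0,0,0],[0,0,0,0],[0,0,0,0],[0,0,0,0],[0,0,0,0],[0,0,0,0],[0,0,0,0],[0,0,0,0],[0,0,0,0],[0,0,0,0],[0,0,0,0],[0,0,0,0]]' 1
```

```text
t: 7.95
position: [0.5289, 0.1429, 0.0432]
ee_rot: [-3.141, 0.003, -2.498]
force: [0.8, 0.8, -0.4]
finger_gap: 0.0913
gripper_force: 0.0
t: 9.25
position: [0.5278, 0.1426, 0.0418]
ee_rot: [3.142, -0.0, -2.498]
force: [-0.4, 0.0, -1.0]
finger_gap: 0.0135
gripper_force: 30.0
```

```bash
python3 -m pendant '[[0,0,-1,0],[0,0,-2,0],[0,0,-3,0],[0,0,-3,0],[0,0,-2,0],[0.9,-3.85,-1,0],[0.9,-3.85,0,0],[0.9,-3.85,0,0],[0.9,-3.85,0,0],[0.9,-3.85,0,0],[0.9,-3.85,0,0],[0.9,-3.85,0,0],[0,0,0,0],[0,0,0,0]]'
python3 - <<'E'
from h import *
s=ctrl.sense();print(s["finger_gap"],s["gripper_force"],s["torque"],s["joint_pos"])
c=ctrl.camera("wrist");cv2.imwrite("pics/w3.png",c["pixels"]); print(proj(c,[[.5805,-.1546,.066]]))
E
```

```text
t: 10.65
position: [0.6387, -0.1113, 0.1618]
ee_rot: [3.14, -0.0, -2.5]
force: [0.4, -0.4, -2.2]
finger_gap: 0.0138
gripper_force: 30.0
0.013768233530883533 29.994426369667053 [ 0.06285734  0.06004252 -0.05983364] [-1.90684843e-01  4.68790333e-01  1.46287688e+00  7.65693987e-04
  1.21117132e+00 -2.40312413e+00]
[[317.7276172  107.04524682]]
```

View pics/w3.png

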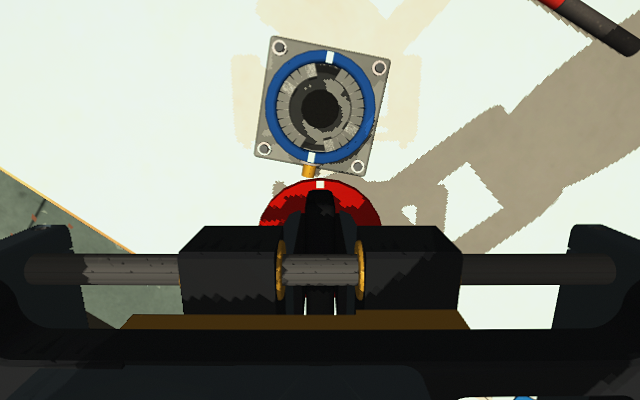

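Cap held. The collar is centred near (320,107), with dashes at (331,57) and (312,158).

```bash
python3 - <<'E'
from h import *
from scipy.spatial.transform import Rotation as Ro
c=ctrl.camera("wrist");im=c["pixels"];hsv=cv2.cvtColor(im,cv2.COLOR_BGR2HSV)
h,s,v=[hsv[...,i].astype(int) for i in range(3)]
m=(s>120)&(v>50)&(h>95)&(h<130); m[:40]=0;m[172:]=0;m[:,:255]=0;m[:,385:]=0
e=cv2.fitEllipse(cv2.convexHull(np.argwhere(m)[:,::-1].astype(np.int32)));q=ray(c,e[0],.065)
w=(v>215)&(s<40); D=[]
for x,y in((331,57),(312,158)):
    k=np.argwhere(w[y-6:y+7,x-7:x+8]).mean(0); D.append(ray(c,(x-7+k[1],y-6+k[0]),.066)); print(x-7+k[1],y-6+k[0])
a,b=D;t=ctrl.sense();R=Ro.from_euler("xyz",t["ee_rot"]).as_matrix()
hd=np.degrees(np.arctan2(*(b-a)[1::-1])); td=np.degrees(t["ee_rot"][2])
print(e,q,(a+b)/2,np.linalg.norm(a-b),hd,td,"roll",np.radians(td+180-hd))
print(100*R.T@(np.r_[q[:2],.13]-t["position"]))
r=(s>150)&(v>60)&((h<8)|(h>172)); r[:170]=0; r[230:]=0;r[:,:250]=0;r[:,390:]=0
print("flange top row",r.any(1).nonzero()[0][0],"cols by row",[(y,*(r[y].nonzero()[0][[0,-1]])) for y in(195,205,215,222)])
# predicted flange outline for cap axis at TCP
P=t["position"]+np.array([0,0,-.0418+.038]);th=np.linspace(0,2*np.pi,721);o=proj(c,P+.036*np.c_[np.cos(th),np.sin(th),0*th]);print("pred top",o[:,1].min(),[sorted(o[abs(o[:,1]-y)<.6,0])[::max(1,len(o[abs(o[:,1]-y)<.6])-1)] for y in(195,205,215,222)])
E
```

```text
328.0845070422535 56.12676056338028
309.48275862068965 156.4655172413793
((318.67523193359375, 105.93749237060547), (109.81598663330078, 113.18920135498047), 177.951416015625) [ 0.57919868 -0.15365455  0.065     ] [ 0.58052267 -0.15286346  0.066     ] 0.07614713967690633 25.996952939926285 -143.11885352493857 roll 0.18996501361238938
[7.3627705  0.04347251 3.19789553]
flange top row 178 cols by row [(195, np.int64(276), np.int64(362)), (205, np.int64(268), np.int64(370)), (215, np.int64(262), np.int64(377)), (222, np.int64(260), np.int64(380))]
pred top 177.07025369633428 [[np.float64(271.2842878493575), np.float64(364.2414542629631)], [np.float64(262.9437561146547), np.float64(372.55959440811694)], [np.float64(257.3988866946102), np.float64(378.0840749293938)], [np.float64(254.88238502425247), np.float64(380.4410337820196)]]
```

```bash
python3 -m pendant '[[2.4,0,0,0],[2.5,-0.05,0,0],[2.45,0,0,0],[0,0,0,0.095],[0,0,0,0.095],[0,0,1.5,0],[0,0,1.5,0],[0,0,1,0],[0,0,0,0],[0,0,0,0],[0,0,0,0]]'
python3 - <<'E'
from h import *
s=ctrl.sense();print(s["position"],s["force"],s["torque"],s["ee_rot"])
c=ctrl.camera("wrist");cv2.imwrite("pics/w4.png",c["pixels"][0:300,170:470])
c=ctrl.camera("scene");u=proj(c,[[.58,-.1535,.08]])[0].astype(int);cv2.imwrite("pics/s4.png",cv2.resize(c["pixels"][u[1]-50:u[1]+50,u[0]-50:u[0]+50],None,fx=4,fy=4))
E
```

```text
t: 11.85
position: [0.5811, -0.1551, 0.1228]
ee_rot: [-3.141, 0.001, -2.688]
force: [-0.6, -0.0, -2.5]
finger_gap: 0.014
gripper_force: 30.0
[ 0.58112401 -0.15514921  0.12282865] [-0.61401437 -0.01918954 -2.47510152] [ 0.05824191  0.09031705 -0.00234663] [-3.14056374e+00  1.30774526e-03 -2.68801952e+00]
```

View pics/w4.png

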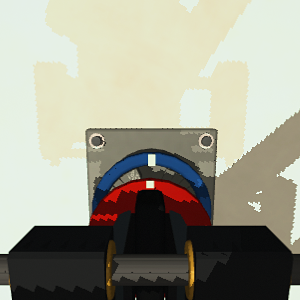

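View pics/s4.png

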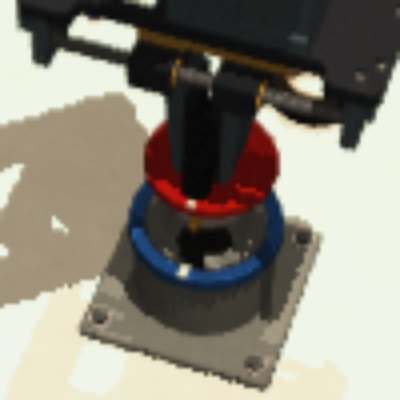

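Cap mark (151,184) lines up with the collar dash (152,160), so I'll lower it.

```bash
python3 -m pendant '[[0,0,0.6,0],[0,0,0.5,0],[0,0,0.3,0],[0,0,0.2,0],[0,0,0.2,0],[0,0,0,0]]'
python3 -m pendant '[[0,0,0.2,0],[0,0,0.2,0],[0,0,0.1,0],[0,0,0,0]]'
```

```text
t: 12.55
position: [0.5804, -0.1553, 0.1036]
ee_rot: [3.141, -0.0, -2.688]
force: [-0.5, 0.1, -2.3]
finger_gap: 0.0136
gripper_force: 30.0
t: 12.95
position: [0.5805, -0.1552, 0.0988]
ee_rot: [3.141, -0.0, -2.688]
force: [0.6, -0.1, -1.9]
finger_gap: 0.0138
gripper_force: 30.0
```

```bash
python3 -m pendant '[[0,0,0.15,0],[0,0,0.15,0],[0,0,0,0]]'
python3 -m pendant '[[0,0,0.2,0],[0,0,0.2,0],[0,0,0,0]]'
```

```text
t: 13.25
position: [0.5804, -0.1552, 0.0957]
ee_rot: [3.141, -0.0, -2.688]
force: [-0.2, -0.4, -2.3]
finger_gap: 0.014
gripper_force: 30.0
t: 13.55
position: [0.5803, -0.1552, 0.0915]
ee_rot: [3.141, -0.001, -2.688]
force: [-0.3, 0.2, -1.8]
finger_gap: 0.0137
gripper_force: 30.0
```

```bash
python3 -m pendant '[[0,0,0.2,0],[0,0,0.1,0],[0,0,0,0],[0,0,0,0]]'
python3 -m pendant '[[0,0,0.1,0],[0,0,0,0]]'
python3 -m pendant '[[0,0,0.1,0],[0,0,0,0]]'
```

```text
t: 13.95
position: [0.5806, -0.1553, 0.0889]
ee_rot: [3.142, 0.0, -2.688]
force: [-0.0, -0.5, -2.7]
finger_gap: 0.0139
gripper_force: 30.0
t: 14.15
position: [0.5805, -0.1553, 0.0878]
ee_rot: [3.141, -0.0, -2.688]
force: [0.5, -0.9, -1.7]
finger_gap: 0.0141
gripper_force: 30.0
t: 14.35
position: [0.5805, -0.1553, 0.0868]
ee_rot: [3.141, -0.0, -2.688]
force: [0.2, -0.3, -2.5]
finger_gap: 0.0139
gripper_force: 30.0
```

```bash
python3 -m pendant '[[0,0,0.1,0],[0,0,0,0]]'
python3 -m pendant '[[0,0,0.1,0],[0,0,0,0]]'
```

```text
t: 14.55
position: [0.5806, -0.1553, 0.0859]
ee_rot: [-3.141, 0.0, -2.688]
force: [0.6, 0.4, -1.6]
finger_gap: 0.0143
gripper_force: 30.0
t: 14.75
position: [0.5807, -0.1553, 0.0856]
ee_rot: [-3.141, 0.0, -2.688]
force: [-1.3, 0.4, 2.1]
finger_gap: 0.0139
gripper_force: 30.0
```

```bash
python3 -m pendant '[[0,0,-0.06,0],[0,0,0,0]]'; python3 -m pendant '[[0,0,0,0.07],[0,0,0,0.07],[0,0,0,0.07],[0,0,0,0.07],[0,0,0,0],[0,0,0,0]]'
python3 -c "
from h import *
print(ctrl.sense()['torque'])"
```

```text
t: 14.95
position: [0.5807, -0.1553, 0.0857]
ee_rot: [-3.141, 0.0, -2.688]
force: [-0.2, -0.2, 1.5]
finger_gap: 0.0137
gripper_force: 30.0
t: 15.55
position: [0.5807, -0.1552, 0.0857]
ee_rot: [3.141, 0.0, -2.967]
force: [-0.5, 1.0, 1.8]
finger_gap: 0.0139
gripper_force: 30.0
[ 0.17901837  0.15643217 -0.04909296]
```

```bash
cat > q.py <<'E'
from h import *
T=[];F=[]
s=ctrl.sense();print("  => turned %.1f deg  z %.2f mm  Fz %.1f  Tz %.3f"%((np.degrees(-2.688-s["ee_rot"][2]))%360,1e3*s["position"][2],s["force"][2],s["torque"][2]))
E
for i in 1; do python3 -m pendant '[[0,0,0,0.06],[0,0,0,0.06],[0,0,0,0]]'; python3 q.py; python3 -m pendant '[[0,0,0,0.06],[0,0,0,0]]'; python3 q.py;python3 -m pendant '[[0,0,0,0.06],[0,0,0,0]]'; python3 q.py; done | grep -v -e ee_rot -e gap -e gripper
```

```text
t: 15.85
position: [0.5807, -0.155, 0.0856]
force: [-1.2, 0.3, 2.9]
  => turned 22.9 deg  z 85.65 mm  Fz 2.9  Tz -0.022
t: 16.05
position: [0.5806, -0.1549, 0.0856]
force: [-0.5, 2.1, 2.2]
  => turned 26.3 deg  z 85.65 mm  Fz 2.2  Tz -0.023
t: 16.25
position: [0.5806, -0.1548, 0.0856]
force: [-1.2, 3.0, 2.8]
  => turned 29.7 deg  z 85.61 mm  Fz 2.8  Tz -0.042
```

```bash
( python3 -m pendant '[[0,0,0,0.05],[0,0,0,0]]'; python3 q.py; python3 -m pendant '[[0,0,0,0.05],[0,0,0,0]]'; python3 q.py ) | grep -v -e ee_rot -e gap -e gripper -e t:
```

```text
position: [0.5806, -0.1547, 0.0856]
force: [0.3, 3.3, 2.0]
  => turned 32.6 deg  z 85.60 mm  Fz 2.0  Tz 0.020
position: [0.5806, -0.1546, 0.0855]
force: [-0.2, 3.8, 2.1]
  => turned 35.4 deg  z 85.50 mm  Fz 2.1  Tz 0.030
```

```bash
( python3 -m pendant '[[0,0,0,0.04],[0,0,0,0]]'; python3 q.py ) | grep -v -e ee_rot -e gap -e gripper -e t:
```

```text
position: [0.5807, -0.1544, 0.0853]
force: [0.4, 5.6, 1.9]
  => turned 37.7 deg  z 85.35 mm  Fz 1.9  Tz 0.066
```

```bash
( python3 -m pendant '[[0,0.05,0,0],[0,0,0,0]]'; python3 q.py; python3 -m pendant '[[0,0,0,0.04],[0,0,0,0]]'; python3 q.py ) | grep -v -e ee_rot -e gap -e gripper -e t:
```

```text
position: [0.5807, -0.1544, 0.0854]
force: [0.1, 4.7, 1.2]
  => turned 37.7 deg  z 85.36 mm  Fz 1.2  Tz -0.000
position: [0.5808, -0.1542, 0.0852]
force: [0.8, 4.4, -0.1]
  => turned 40.1 deg  z 85.22 mm  Fz -0.1  Tz -0.051
```

```bash
( python3 -m pendant '[[0,0.03,0.025,0.04],[0,0,0,0],[0,0,0,0]]'; python3 q.py; python3 -m pendant '[[0,0,0.025,0.04],[0,0,0,0],[0,0,0,0]]'; python3 q.py ) | grep -v -e ee_rot -e gap -e gripper -e t:
```

```text
position: [0.5808, -0.1539, 0.085]
force: [1.5, 5.2, 0.9]
  => turned 42.4 deg  z 85.05 mm  Fz 0.9  Tz -0.012
position: [0.5809, -0.1538, 0.0848]
force: [-0.0, 5.2, 1.6]
  => turned 44.7 deg  z 84.85 mm  Fz 1.6  Tz -0.022
```

```bash
( python3 -m pendant '[[0,0,0,0.04],[0,0,0,0],[0,0,0,0]]'; python3 q.py; python3 -c "
from h import *
s=ctrl.sense();print(s['torque'],s['joint_efforts'][5],s['joint_pos'],s['ee_rot'])"; python3 -m pendant '[[0,0,0,0.04],[0,0,0,0],[0,0,0,0]]'; python3 q.py ) | grep -v -e gap -e gripper -e t:
```

```text
position: [0.581, -0.1537, 0.0847]
force: [2.2, 5.2, 0.1]
  => turned 47.0 deg  z 84.69 mm  Fz 0.1  Tz 0.043
[ 1.33666986 -0.19917514  0.0433382 ] 0.04023842280730605 [-0.27866588  0.46501267  1.68371547  0.00189808  0.99291963 -1.48465681] [ 3.14001354e+00 -1.92508374e-04  2.77575055e+00]
position: [0.581, -0.1536, 0.0845]
force: [2.0, 6.0, 0.3]
  => turned 49.2 deg  z 84.50 mm  Fz 0.3  Tz 0.122
```

```bash
( python3 -m pendant '[[0,0.08,0,0],[0,0,0,0]]'; python3 q.py; python3 -m pendant '[[0,0,0.02,0.035],[0,0,0,0],[0,0,0,0]]'; python3 q.py;  python3 -m pendant '[[0,0,0,0]]'; python3 q.py ) | grep -v -e gap -e gripper -e t: -e ee_rot
```

```text
position: [0.5811, -0.1536, 0.0845]
force: [2.5, 4.3, -2.9]
  => turned 49.2 deg  z 84.50 mm  Fz -2.9  Tz 0.150
position: [0.5811, -0.1535, 0.0843]
force: [1.8, 4.9, -3.1]
  => turned 51.2 deg  z 84.34 mm  Fz -3.1  Tz 0.261
position: [0.5811, -0.1535, 0.0843]
force: [1.3, 4.2, -2.5]
  => turned 51.2 deg  z 84.34 mm  Fz -2.5  Tz 0.259
```

Torque is about 0.27 N m, and the seat is compressed about 1.65 mm, or roughly 18 N. The cap is tight, so I'll release.

```bash
python3 -m pendant '[[0,0,0,0],[0,0,0,0],[0,0,0,0],[0,0,0,0],[0,0,0,0],[0,0,0,0],[0,0,0,0],[0,0,0,0]]' 0
python3 -m pendant '[[0,0,-1,0],[0,0,-2,0],[0,0,-3,0],[0,0,-3,0],[0,0,-2,0],[0,0,-1,0],[0,0,0,0],[0,0,0,0],[0,0,0,0]]'
python3 - <<'E'
from h import *
s=ctrl.sense();print("tool yaw",np.degrees(s["ee_rot"][2]))
c=ctrl.camera("wrist");cv2.imwrite("pics/w5.png",c["pixels"])
E
```

```text
t: 19.85
position: [0.5811, -0.1538, 0.0849]
ee_rot: [3.142, 0.0, 2.7]
force: [-0.3, -0.9, -0.6]
finger_gap: 0.0754
gripper_force: 0.0
t: 20.75
position: [0.5803, -0.1536, 0.2033]
ee_rot: [-3.141, -0.003, 2.7]
force: [1.0, 0.2, -0.1]
finger_gap: 0.0913
gripper_force: 0.0
tool yaw 154.6870530998733
```

View pics/w5.png

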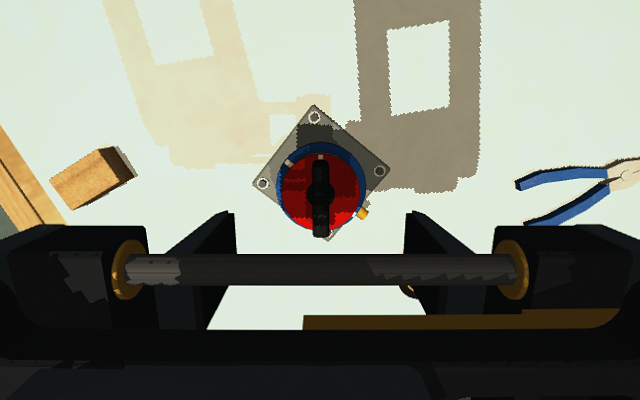

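The cap sits level in the collar at (320,195), with its bar still at the tool's angle, about 51° past the gap. It stayed put when released.

```bash
python3 -c "
from workcell import ctrl
print(ctrl.close_job())"
```

```text
the job is handed in; nothing more can be done
None
```

The filter is closed and handed in: the cap was turned about 51° clockwise to roughly 0.27 N m and stayed put when released, and the arm touched nothing else on the table.

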